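Make up two sieving kits in their trays

ROBOT

A 6-joint arm with a two-finger parallel gripper is mounted at the origin on the work surface. World frame = base frame: x ahead of the robot, y to its left, z up, the work surface at z = 0. Lengths are in mm, angles in rad, forces in N, time in s.
With the tool pointing down it reaches from about 350 to 950 mm from the base axis. Payload 17.4 kg.
Tool frame: the origin (TCP) lies at the very end of the fingers, on their centre line; the grasp point (between the pads) lies 19 mm behind it; z points along the fingers, y is the line along which they close (so a half turn about z gives the same grasp; the last joint's range is limited). The gripper opens to 93 mm and grips with 3 to 60 N. Pads are 15 mm wide; open, the fingers measure 128 mm over their backs; the gripper's body (75 mm by 188 mm) begins 65 mm behind the grasp point.
Start: joints at [-1.272, 0.116, 1.442, -0, 1.584, -0.038], TCP at [223.057, -637.085, 218.646] pointing down, gripper open.
Joint ranges: [-2.83, 2.83], [-0.83, 2.19], [0.07, 2.5], [-1.14, 4.28], [0.01, 3], [-2.97, 2.97]. Speed limits (rad/s): [1.89, 1.89, 2.22, 3.14, 3.14, 3.14].

INTERFACE

Orientations are given as a rotation vector (axis times angle).
In Python, from plant import r gives the robot as it stands.
- The arm moves only by the tool send_rows, never from a script. Its argument "deltas" is a list of rows, each an object with "twist": the turn, a rotation vector about the tool's x, y, z in units of 5 degrees (1.0 is 5 degrees), a list of three; "travel": the shift along the tool's x, y, z in mm, a list of three; "claw": the opening, from -1 (shut) to 1 (fully open). A call has 1 to 20 rows; each row shifts and turns the commanded pose from where the row before left it, along the tool's axes as they then stand; what a row does not reach is not made up. A row lasts 1/8 s, in which the tool goes at most 62.5 mm and 10.7 degrees, less where a joint would pass 70% of its speed; a pose out of reach is approached as far as the arm can. A call with a gripper value outside its range is refused whole. The fingers move at their own pace and stop on an object; "force" is the grip in N (left out, the last holds). Time passes only in rows, so rows that do not move let the fingers close. It gives the time, the measured TCP pose, the force, the opening and the grip force at its end, in the units of the state.
- r.observe(): the state, without advancing time (a new reading comes with each control period).
- r.snapshot(name): name is "scene" or "top" or "wrist"; returns a dict with "image" (480x640x3 uint8, red, green, blue), "mtx" (3x3 intrinsics, pixels), "position" and "rotation" of the camera in the world; the wrist camera has in their place "mount" (4x4, takes a point from camera to tool coordinates, whose origin is the TCP and whose axes are the flange's). Camera axes: x right, y down, z forward; pixel columns grow to the right and rows downward; lengths in mm; the calibration is good to about 2 mm. The wrist camera is an equidistant fisheye: a pixel r from the principal point sees the ray r / f radians off the axis. A picture is of the moment at which its call begins: read the wrist's pose just before it. There is no depth.
- r.close_job(): hands the job in; it is judged then, once.
The state is a dict: "time_s": time; "q": joint angles; "qd": joint speeds; "joint_torque": joint torques, N m; "tcp_pos": TCP position; "ee_rot": TCP orientation; "ft_force": force on the tool from outside, world axes, zero at the start; "moment": the same for the moment, N m; "finger_gap": finger opening in mm; "grip_force": force on a finger pad.
Only numpy, scipy, OpenCV 4.12 (cv2) and the standard library are available. Lean on these libraries where they do the work, as an engineer would, in place of code of your own. Each camera call takes 0.05 s, during which the arm holds its last target. There are 200 camera calls.

TASK

Make up the two sieving kits from the stock standing on the bench. Blue tray: the steel sieve in the wide bay, the white-capped jar in the middle bay and the brass weight in the small end bay; yellow tray: the brass sieve in the wide bay and the red-capped jar in the bay beside it. Stand everything upright and flat on the floor of its bay without tipping any jar over, let go, and leave the green-capped jar and the steel weight where they are.

Things in the scene. Friction and masses are not known exactly. Their poses are not given: they have to be found in the camera images.
- blue_tray: Blue kit tray, fixed, 86 (x) by 204 mm (y), turned up to 0.3 rad. Origin: centre of the underside; y along the row of bays, z up. Floor 4 mm thick; rim and partitions 4 mm thick, tops 14 mm above the bench. Bays from the -y end, each 78 mm in x, centred at x = 0: wide 76 mm in y, centre y = -60 mm; middle 60 mm, centre y = +12; small 52 mm, centre y = +72.
- yellow_tray: Yellow kit tray, fixed, 86 (x) by 148 mm (y), turned up to 0.3 rad. Origin: centre of the underside; y along the row of bays, z up. Floor 4 mm thick; rim and partitions 4 mm thick, tops 14 mm above the bench. Bays from the -y end, each 78 mm in x, centred at x = 0: wide 76 mm in y, centre y = -32 mm; narrower 60 mm, centre y = +40.
- steel_sieve: Small round test sieve, a ring 56 mm across and 28 mm high with a silver steel frame and a fine, close mesh; frame wall 3 mm, mesh 12 mm above the underside, about 120 g. Origin: centre of the underside; z up. Belongs in the blue tray, wide bay.
- brass_sieve: Small round test sieve, a ring 56 mm across and 28 mm high with a golden brass frame and a coarse, open mesh of few wires; frame wall 3 mm, mesh 12 mm above the underside, about 120 g. Origin: centre of the underside; z up. Belongs in the yellow tray, wide bay.
- white_jar: Amber glass sample jar with a white screw cap. Body 42 mm across and 44 mm high, the cap 40 mm across on top of it, 63 mm high in all, about 110 g. Origin: centre of the underside; z up. It stands upright in the stock. Belongs in the blue tray, middle bay.
- red_jar: Amber glass sample jar with a red screw cap. Body 42 mm across and 44 mm high, the cap 40 mm across on top of it, 63 mm high in all, about 110 g. Origin: centre of the underside; z up. It stands upright in the stock. Belongs in the yellow tray, narrower bay.
- green_jar: Amber glass sample jar with a green screw cap. Body 42 mm across and 44 mm high, the cap 40 mm across on top of it, 63 mm high in all, about 110 g. Origin: centre of the underside; z up. It stands upright in the stock. Not needed: it stays where it is.
- brass_weight: Golden brass check weight: a round body 34 mm across and 30 mm high, with a narrow neck and a knob 20 mm across on top, 48 mm high in all, about 220 g. Origin: centre of the underside; z up. Belongs in the blue tray, small end bay.
- steel_weight: Silver steel check weight: a round body 34 mm across and 30 mm high, with a narrow neck and a knob 20 mm across on top, 48 mm high in all, about 220 g. Origin: centre of the underside; z up. Not needed: it stays where it is.
There are look-alikes about, which are no part of the job. Leave any turquoise look-alike of the brass_sieve alone.

How it is judged (in metres and radians):
At the end, for the whole second after the job is handed in: Each of the five things is released and at rest in its own bay: within 14 mm of its centre (jars 21 mm in tray x, 12 mm in y; weight 24 and 12 mm), underside within 4 mm of the floor, tilt under 0.12 rad. Green-capped jar and steel weight stand within 20 mm of their starts (x of steel_sieve in the frame of blue_tray between -0.014 and 0.014 m and y of steel_sieve in the frame of blue_tray between -0.074 and -0.046 m and z of steel_sieve in the frame of blue_tray between 0 and 0.008 m and angle between each of steel_sieve, white_jar, brass_weight, brass_sieve, red_jar, green_jar, steel_weight's own z axis and vertical below 0.12 rad and linear speed of each of steel_sieve, white_jar, brass_weight, brass_sieve, red_jar below 0.02 m/s and angular speed of each of steel_sieve, white_jar, brass_weight, brass_sieve, red_jar below 0.3 rad/s and x of white_jar in the frame of blue_tray between -0.021 and 0.021 m and y of white_jar in the frame of blue_tray between 0 and 0.024 m and z of white_jar in the frame of blue_tray between 0 and 0.008 m and x of brass_weight in the frame of blue_tray between -0.024 and 0.024 m and y of brass_weight in the frame of blue_tray between 0.06 and 0.084 m and z of brass_weight in the frame of blue_tray between 0 and 0.008 m and x of brass_sieve in the frame of yellow_tray between -0.014 and 0.014 m and y of brass_sieve in the frame of yellow_tray between -0.046 and -0.018 m and z of brass_sieve in the frame of yellow_tray between 0 and 0.008 m and x of red_jar in the frame of yellow_tray between -0.021 and 0.021 m and y of red_jar in the frame of yellow_tray between 0.028 and 0.052 m and z of red_jar in the frame of yellow_tray between 0 and 0.008 m and distance of each of green_jar, steel_weight from where it was at the start of the episode below 0.02 m); the robot touches nothing.
It fails at once if a jar is tipped over (more than 1 rad) (angle between any of white_jar, red_jar, green_jar's own z axis and vertical above 1 rad).
It fails at once if the green-capped jar or the steel weight is moved by more than 20 mm (distance of any of green_jar, steel_weight from where it was at the start of the episode above 0.02 m).
It also fails if it takes over 122 s, if anything falls off the work surface, if the arm or the gripper's body presses on something with over 40 N, if the wrist force passes 120 N, or if a joint passes its speed limit or range.

## Working session

There is one attempt and no reset: what is moved stays moved. The work goes in short steps, Python scripts to look and compute and a tool call to move; the robot and the scene stay as the last step left them, time stands still between calls to the robot, and variables do not carry over. Pictures are saved under pics/ and viewed, at most 14 in all, crops included, and the job is handed in when it is done.

Besides the shell and the picture viewer there is one more tool, called after "Call:" by a JSON object that holds its "api" and its "payload", one argument or row to a line. send_rows: Moves the arm, as the interface text tells. Its arguments: {"type":"object","properties":{"deltas":{"type":"array"},"force":{"type":"number"}},"required":["deltas"]}

```bash
ls; mkdir -p pics; python3 - <<'E'
from plant import r
import cv2,pickle
o=r.observe();print(o['time_s'],o['tcp_pos'],o['ee_rot'],o['finger_gap'])
d={}
for n in("scene","top","wrist"):
    s=r.snapshot(n);d[n]=s;cv2.imwrite(f"pics/{n}0.png",s["image"][:,:,::-1])
    print(n,{k:v for k,v in s.items() if k!="image"})
d['obs']=o
pickle.dump(d,open("s0.pkl","wb"))
E
```

```text
pics
0.0 [ 223.0035141  -636.87949315  217.91848345] [-3.09606061e+00 -5.26326973e-01  2.69819640e-04] 93.29176332328765
scene {'mtx': array([[623.98408357,   0.        , 311.4604119 ],
       [  0.        , 623.98408357, 239.48482698],
       [  0.        ,   0.        ,   1.        ]]), 'position': array([1108.56208882, -821.74571027,  860.15026064]), 'rotation': array([-2.15177389, -0.72465806,  0.34202637])}
top {'mtx': array([[458.46284355,   0.        , 314.88844197],
       [  0.        , 458.46284355, 244.08511264],
       [  0.        ,   0.        ,   1.        ]]), 'position': array([ 419.96178175,   19.4472826 , 1074.26251747]), 'rotation': array([-2.1899825 ,  2.20122516, -0.06219389])}
wrist {'mtx': array([[371.64829954,   0.        , 319.95173532],
       [  0.        , 371.64829954, 232.42258407],
       [  0.        ,   0.        ,   1.        ]]), 'mount': array([[-2.43767385e-04, -9.63040318e-01, -2.69357174e-01,
         7.33305701e+01],
       [ 9.99999867e-01, -3.57002380e-04,  3.71404003e-04,
         1.49285468e-01],
       [-4.53838181e-04, -2.69357047e-01,  9.63040277e-01,
        -1.65283761e+02],
       [ 0.00000000e+00,  0.00000000e+00,  0.00000000e+00,
         1.00000000e+00]])}
```

View pics/top0.png

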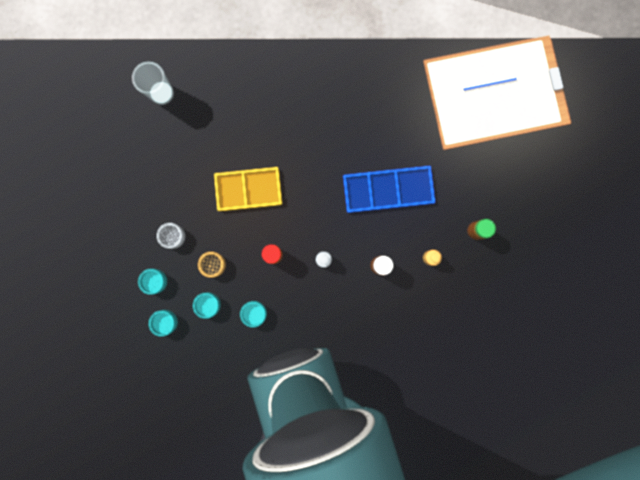

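View pics/scene0.png

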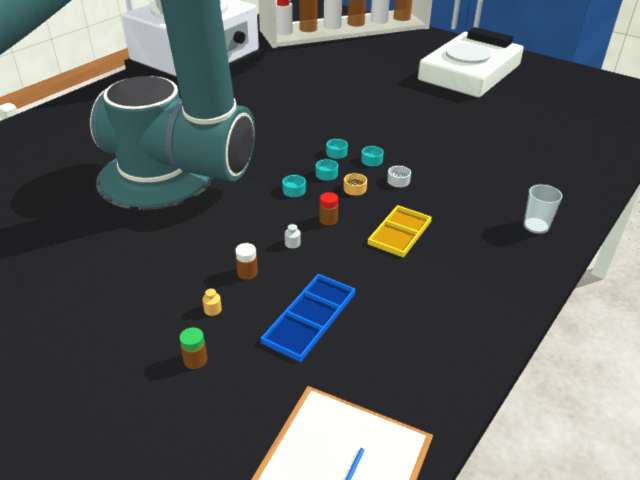

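Top view: steel sieve (170,236), brass sieve (211,264), red jar (271,254), steel weight (323,259), white jar (383,265), brass weight (432,257), green jar (485,229), yellow tray (248,188), blue tray (390,189); turquoise decoys (152,281), (206,305), (163,323), (253,314). 

The scene view agrees with this. The sieve candidates there are gold (355,184), silver (399,176) and four turquoise. Next I measure and confirm with a crop.

```bash
cat > h.py <<'E'
import numpy as np,cv2
from scipy.spatial.transform import Rotation as R
def ray(s,p):
    d=np.linalg.inv(s["mtx"])@np.array([p[0],p[1],1.]);d=R.from_rotvec(np.ravel(s["rotation"])).as_matrix()@d
    return np.array(s["position"]),d/np.linalg.norm(d)
def plane(s,p,z):
    o,d=ray(s,p);return o+d*(z-o[2])/d[2]
def tri(s1,p1,s2,p2):
    a,u=ray(s1,p1);b,v=ray(s2,p2)
    t=np.linalg.lstsq(np.c_[u,-v],b-a,rcond=None)[0]
    P,Q=a+u*t[0],b+v*t[1];return (P+Q)/2,np.linalg.norm(P-Q)
def blob(s,lo,hi,seed,rad):
    """contour (hsv range) nearest a seed pixel, hull"""
    m=cv2.inRange(cv2.cvtColor(s["image"],cv2.COLOR_RGB2HSV),np.array(lo),np.array(hi))
    k=np.zeros_like(m);cv2.circle(k,seed,rad,255,-1);m&=k
    c=cv2.findContours(m,cv2.RETR_EXTERNAL,cv2.CHAIN_APPROX_NONE)[0]
    h=cv2.convexHull(np.vstack([x for x in c if len(x)>5]))
    M=cv2.moments(h);return np.array([M["m10"],M["m01"]])/M["m00"],h[:,0]
E
python3 - <<'E'
import pickle,cv2,numpy as np
from h import *
d=pickle.load(open("s0.pkl","rb"));T,S=d["top"],d["scene"]
np.set_printoptions(precision=1,suppress=True)
W=([0,0,110],[179,70,255])
Q={"red":(([0,180,120],[5,255,255]),(271,254),14,(329,200),14,63),
"white":(([0,0,140],[179,60,255]),(383,265),14,(246,253),16,63),
"green":(([45,120,80],[75,255,255]),(485,229),14,(192,340),16,63),
"bweight":(([12,80,110],[30,255,255]),(432,257),14,(212,302),16,30),
"sweight":(W,(323,259),13,(292,237),15,30),
"ssieve":(W,(170,236),18,(399,176),16,28),
"bsieve":(([8,60,90],[30,255,255]),(211,264),18,(355,184),16,28)}
for n,(c,p,a,q,b,z) in Q.items():
    pt,h=blob(T,*c,p,a);ps,g=blob(S,*c,q,b)
    (x,y),w,an=cv2.minAreaRect(h)
    P,e=tri(T,pt,S,ps)
    print(n,pt,ps,"tri",P,"gap",e,"plane top",plane(T,pt,z)[:2],"size mm",np.array(w)*(1074-z)/458)
for n,c,p,a,q in(("blue",([105,150,90],[125,255,255]),(390,189),62,(310,317)),("yellow",([18,120,110],[32,255,255]),(248,188),45,(400,231))):
    pt,h=blob(T,*c,p,a);ps,g=blob(S,*c,q,a)
    P,e=tri(T,pt,S,ps)
    k=cv2.boxPoints(cv2.minAreaRect(np.array([plane(T,x,14)[:2] for x in h],np.float32)))
    gs=cv2.minAreaRect(np.array([plane(S,x,14)[:2] for x in g],np.float32))
    print(n,pt,ps,"tri",P,e,"box",k,"c",k.mean(0),np.linalg.norm(np.diff(k,axis=0),axis=1),"scene rect",gs)
t=cv2.resize(T["image"][215:340,135:455],None,fx=2.5,fy=2.5,interpolation=cv2.INTER_CUBIC)
s=cv2.resize(S["image"][130:330,180:440],None,fx=3,fy=3,interpolation=cv2.INTER_CUBIC)[:290]
s=cv2.resize(S["image"][135:215,270:420],None,fx=3.5,fy=3.5,interpolation=cv2.INTER_CUBIC)
o=np.zeros((t.shape[0]+s.shape[0],800,3),np.uint8);o[:t.shape[0],:t.shape[1]]=t;o[t.shape[0]:,:s.shape[1]]=s
cv2.imwrite("pics/crop1.png",o[:,:,::-1])
E
```

```text
red [271.1 253.8] [328.6 199.8] tri [453.3 113.4  56.7] gap 0.5657972828429753 plane top [453.3 113. ] size mm [39.7 39.7]
white [382.8 264.8] [245.3 252. ] tri [ 427.3 -134.7   56.7] gap 1.5823476275084163 plane top [ 427.8 -133.2] size mm [41.9 44.1]
green [485.3 228.1] [191.3 338.4] tri [ 508.2 -363.9   57.1] gap 0.5518926852892724 plane top [ 507.9 -361.5] size mm [42.1 42.1]
bweight [432. 257.] [211.5 302.1] tri [ 444.8 -253.8   20.1] gap 1.7296873678810951 plane top [ 445.2 -250.6] size mm [38.7 38.7]
sweight [323.  258.9] [292.4 236. ] tri [441.9  -2.6  21.2] gap 1.1036461399067052 plane top [442.1  -2.1] size mm [35.5 37.1]
ssieve [169.5 235.3] [398.8 175.7] tri [498.  351.4  16. ] gap 2.590772420592749 plane top [498.1 348.5] size mm [61.4 58.1]
bsieve [210.6 264. ] [354.9 183.7] tri [431.1 256.1  15.3] gap 2.29241330016615 plane top [431.9 254. ] size mm [59.4 63.9]
blue [388.6 188.6] [307.7 317. ] tri [ 605.7 -159.7    3.2] 4.595586421610659 box [[ 549.3  -56.8]
 [ 570.8 -265.8]
 [ 662.5 -256.4]
 [ 641.   -47.3]] c [ 605.9 -156.6] [210.1  92.2 210.1] scene rect ((608.412841796875, -160.87869262695312), (94.12449645996094, 216.3474578857422), 5.977267265319824)
yellow [247.4 188.4] [399.4 230.4] tri [607.6 172.9   6.6] 3.123433275152219 box [[554.4 244.9]
 [569.5  91.6]
 [661.3 100.6]
 [646.2 253.9]] c [607.8 172.7] [154.   92.2 154. ] scene rect ((609.534912109375, 167.45394897460938), (93.84266662597656, 165.7884979248047), 5.629251480102539)
```

View pics/crop1.png

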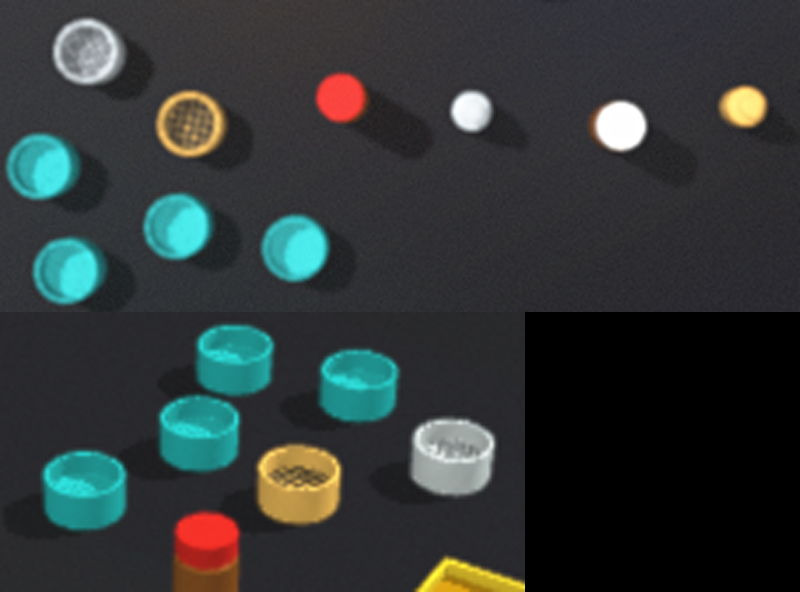

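The gold open-mesh sieve at top (211,264) is the brass one and the silver fine-mesh sieve at (170,236) is the steel one. The gold weight is at (432,257). All the turquoise rings are decoys. Triangulated mid-heights match the given sizes. Next I move over the blue tray with the tool aligned to it (yaw about 0.10).

Call:
{"api": "send_rows", "payload": {
  "deltas": [
    {"twist": [0,0,-2],"travel": [0,0,0],"claw": 1},
    {"twist": [0,0,-2],"travel": [0,0,0],"claw": 1},
    {"twist": [0,0,-2],"travel": [0,0,0],"claw": 1},
    {"twist": [0,0,-2],"travel": [0,0,0],"claw": 1},
    {"twist": [0,0,-2],"travel": [0,0,0],"claw": 1},
    {"twist": [0,0,-2],"travel": [0,0,0],"claw": 1},
    {"twist": [0,0,-2],"travel": [0,0,0],"claw": 1},
    {"twist": [0,0,-1.28],"travel": [0,0,0],"claw": 1},
    {"twist": [0,0,0],"travel": [37,29,0],"claw": 1},
    {"twist": [0,0,0],"travel": [37,29,0],"claw": 1},
    {"twist": [0,0,0],"travel": [37,29,0],"claw": 1},
    {"twist": [0,0,0],"travel": [37,29,0],"claw": 1},
    {"twist": [0,0,0],"travel": [37,29,0],"claw": 1},
    {"twist": [0,0,0],"travel": [37,29,0],"claw": 1},
    {"twist": [0,0,0],"travel": [37,29,0],"claw": 1},
    {"twist": [0,0,0],"travel": [37,29,0],"claw": 1},
    {"twist": [0,0,0],"travel": [37,29,0],"claw": 1},
    {"twist": [0,0,0],"travel": [37,29,0],"claw": 1},
    {"twist": [0,0,0],"travel": [37,29,0],"claw": 1},
    {"twist": [0,0,0],"travel": [37,29,0],"claw": 1}
  ]
}}

```text
time_s: 2.65
tcp_pos: [525.8, -159.3, 218.6]
ee_rot: [-2.108, -2.329, 0.0]
ft_force: [-0.3, -0.1, -0.4]
finger_gap: 93.0
grip_force: 0.0
```

```bash
cat >> h.py <<'E'
def wsnap(r,name=None):
    o=r.observe();s=r.snapshot("wrist")
    A=np.eye(4);A[:3,:3]=R.from_rotvec(np.ravel(o["ee_rot"])).as_matrix();A[:3,3]=np.ravel(o["tcp_pos"])
    s["T"]=A@np.array(s["mount"]);s["obs"]=o
    if name: cv2.imwrite(f"pics/{name}.png",s["image"][:,:,::-1])
    return s
def wray(s,p):
    K=s["mtx"];u=np.array([p[0]-K[0,2],p[1]-K[1,2]])/K[0,0];t=np.hypot(*u)
    d=np.r_[u/max(t,1e-9)*np.sin(t),np.cos(t)];return s["T"][:3,3],s["T"][:3,:3]@d
def wplane(s,p,z):
    o,d=wray(s,p);return o+d*(z-o[2])/d[2]
def wpix(s,P):
    c=np.linalg.inv(s["T"])@np.r_[P,1];t=np.arctan2(np.hypot(c[0],c[1]),c[2]);n=c[:2]/np.hypot(c[0],c[1])
    return s["mtx"][:2,2]+s["mtx"][0,0]*t*n
E
python3 - <<'E'
from plant import r
from h import *
import pickle
s=wsnap(r,"w1");pickle.dump(s,open("w1.pkl","wb"))
print(s["obs"]["time_s"],s["obs"]["tcp_pos"],s["obs"]["ee_rot"],s["obs"]["q"])
E
```

```text
2.65 [ 525.82254356 -159.26696417  218.55146875] [-2.10824352e+00 -2.32912559e+00  8.55016133e-05] [-3.40512138e-01 -1.59012414e-01  1.71240395e+00 -4.48765866e-05
  1.58823495e+00 -4.39986232e-01]
```

View pics/w1.png

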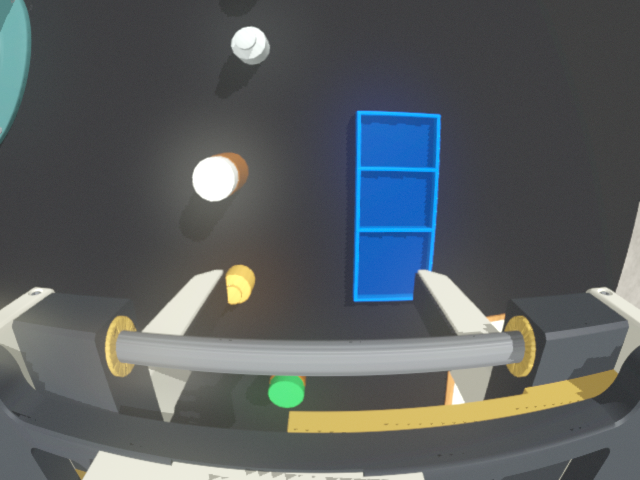

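The wrist view shows the blue tray rim with corners (358,112), (439,115), (432,299) and (355,300). It also shows the white cap (215,179), brass weight (238,287), steel weight (251,45) and green cap (287,390).

```bash
python3 - <<'E'
from h import *
import pickle
np.set_printoptions(precision=1,suppress=True)
s=pickle.load(open("w1.pkl","rb"));T=pickle.load(open("s0.pkl","rb"))["top"]
print(cv2.cvtColor(s["image"],cv2.COLOR_RGB2HSV)[[112,170,200,180,287,45],[400,400,400,215,238,251]])
m=[(100,150,190),(110,255,255)]
pt,h=blob(s,*m,(395,205),120)
for z in(4,10,14,18):
    c=cv2.minAreaRect(np.array([wplane(s,x,z)[:2] for x in h],np.float32));print(z,c)
# height check: triangulate tray partition crossing/centres top vs wrist
pc=cv2.blur(s["image"],(1,1))
for n,c,p,a,z in(("white",([0,0,170],[179,60,255]),(215,179),27,63),("green",([45,120,80],[75,255,255]),(287,390),25,63)):
    q,g=blob(s,*c,p,a);e=cv2.fitEllipse(g);print(n,q,wplane(s,q,z),e[1])
E
```

```text
[[104 207 242]
 [101 244 255]
 [107 225 197]
 [  0   0 255]
 [ 23 130 255]
 [ 70   6 241]]
4 ((606.2733154296875, -159.7012481689453), (88.89599609375, 208.9664764404297), 6.021261215209961)
10 ((604.8702392578125, -158.53231811523438), (87.4917984008789, 205.66555786132812), 6.021281719207764)
14 ((603.9349975585938, -157.75302124023438), (86.55561828613281, 203.46493530273438), 6.0212883949279785)
18 ((602.9996337890625, -156.9738006591797), (85.61949157714844, 201.26434326171875), 6.021295547485352)
white [214.6 178. ] [ 427.6 -134.2   63. ] (44.39944076538086, 46.98483657836914)
green [286.1 391. ] [ 507.  -358.5   63. ] (34.014408111572266, 37.423683166503906)
```

Call:
{"api": "send_rows", "payload": {
  "deltas": [
    {"twist": [0,0,0],"travel": [8.6,-23.8,20],"claw": 1},
    {"twist": [0,0,0],"travel": [8.6,-23.8,20],"claw": 1},
    {"twist": [0,0,0],"travel": [8.6,-23.8,20],"claw": 1},
    {"twist": [0,0,0],"travel": [8.6,-23.8,20],"claw": 1},
    {"twist": [0,0,0],"travel": [0,0,30],"claw": 1},
    {"twist": [0,0,0],"travel": [0,0,30],"claw": 1},
    {"twist": [0,0,0],"travel": [0,0,30],"claw": 1},
    {"twist": [0,0,0],"travel": [0,0,20],"claw": 1},
    {"twist": [0,0,0],"travel": [0,0,10],"claw": 1},
    {"twist": [0,0,0],"travel": [0,0,0],"claw": 1},
    {"twist": [0,0,0],"travel": [0,0,0],"claw": 0},
    {"twist": [0,0,0],"travel": [0,0,0],"claw": -0.3},
    {"twist": [0,0,0],"travel": [0,0,0],"claw": -0.6},
    {"twist": [0,0,0],"travel": [0,0,0],"claw": -0.6},
    {"twist": [0,0,0],"travel": [0,0,0],"claw": -0.6},
    {"twist": [0,0,0],"travel": [0,0,0],"claw": -0.6}
  ],
  "force": 20
}}

```text
time_s: 4.7
tcp_pos: [427.1, -136.0, 18.7]
ee_rot: [-2.108, -2.329, 0.0]
ft_force: [0.3, -0.2, 0.7]
finger_gap: 41.4
grip_force: 20.0
```

Call:
{"api": "send_rows", "payload": {
  "deltas": [
    {"twist": [0,0,0],"travel": [0,0,-25],"claw": -0.6},
    {"twist": [0,0,0],"travel": [0,0,-25],"claw": -0.6},
    {"twist": [0,0,0],"travel": [-4.7,29,0],"claw": -0.6},
    {"twist": [0,0,0],"travel": [-4.7,29,0],"claw": -0.6},
    {"twist": [0,0,0],"travel": [-4.7,29,0],"claw": -0.6},
    {"twist": [0,0,0],"travel": [-4.7,29,0],"claw": -0.6},
    {"twist": [0,0,0],"travel": [-4.7,29,0],"claw": -0.6},
    {"twist": [0,0,0],"travel": [-4.7,29,0],"claw": -0.6},
    {"twist": [0,0,0],"travel": [0,0,0],"claw": -0.6},
    {"twist": [0,0,0],"travel": [0,0,20],"claw": -0.6},
    {"twist": [0,0,0],"travel": [0,0,15],"claw": -0.6},
    {"twist": [0,0,0],"travel": [0,0,8],"claw": -0.6},
    {"twist": [0,0,0],"travel": [0,0,2],"claw": -0.6},
    {"twist": [0,0,0],"travel": [0,0,0],"claw": -0.6}
  ]
}}

```text
time_s: 6.45
tcp_pos: [603.1, -146.8, 23.9]
ee_rot: [2.108, 2.329, 0.0]
ft_force: [-0.3, 0.3, -1.5]
finger_gap: 41.6
grip_force: 20.0
```

Call:
{"api": "send_rows", "payload": {
  "deltas": [
    {"twist": [0,0,0],"travel": [0,0,0.7],"claw": -0.6},
    {"twist": [0,0,0],"travel": [0,0,0],"claw": 0.1},
    {"twist": [0,0,0],"travel": [0,0,0],"claw": 0.3},
    {"twist": [0,0,0],"travel": [0,0,0],"claw": 0.4},
    {"twist": [0,0,0],"travel": [0,0,-10],"claw": 0.4},
    {"twist": [0,0,0],"travel": [0,0,-30],"claw": 0.4},
    {"twist": [0,0,0],"travel": [0,0,-30],"claw": 0.6},
    {"twist": [0,0,0],"travel": [0,0,-30],"claw": 0.6},
    {"twist": [0,0,0],"travel": [-15.1,-28,0],"claw": 0.6},
    {"twist": [0,0,0],"travel": [-15.1,-28,0],"claw": 0.6},
    {"twist": [0,0,0],"travel": [-15.1,-28,0],"claw": 0.6},
    {"twist": [0,0,0],"travel": [-15.1,-28,0],"claw": 0.6},
    {"twist": [0,0,0],"travel": [-15.1,-28,0],"claw": 0.6},
    {"twist": [0,0,0],"travel": [-15.1,-28,0],"claw": 0.6},
    {"twist": [0,0,0],"travel": [0,0,0],"claw": 0.6}
  ]
}}

```text
time_s: 8.32
tcp_pos: [443.9, -254.5, 123.9]
ee_rot: [2.11, 2.326, 0.0]
ft_force: [-0.8, 0.0, -0.1]
finger_gap: 74.7
grip_force: 0.0
```

```bash
python3 - <<'E'
from plant import r
from h import *
import pickle
np.set_printoptions(precision=1,suppress=True)
s=wsnap(r,"w2");o=s["obs"]
print(o["time_s"],o["tcp_pos"],o["finger_gap"],wpix(s,[444.8,-253.8,48]),wpix(s,[444.8,-253.8,0]))
print("jar cap should be at",wpix(s,[602.7,-145.8,67]),"base mid",wpix(s,[602.7,-145.8,35]))
E
```

```text
8.325 [ 443.9 -254.5  123.9] 74.72603449612748 [323.2 241. ] [322.7 223.5]
jar cap should be at [566.5 119.4] base mid [542.5 119.2]
```

View pics/w2.png

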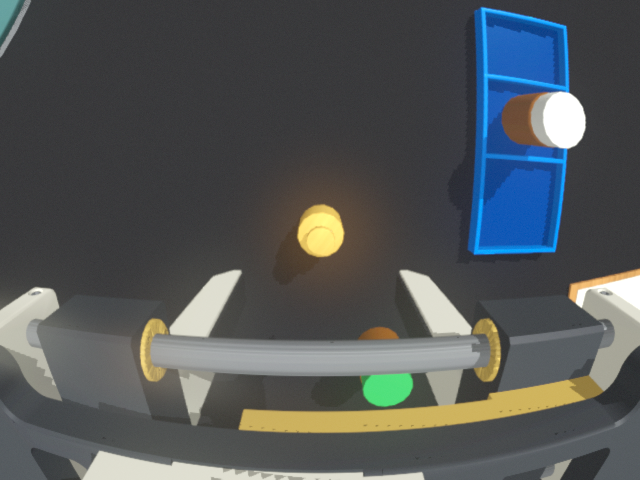

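The weight's knob at (322,241) is where I predicted it. The white jar stands upright in the middle bay at (557,120). I descend and grip the weight.

Call:
{"api": "send_rows", "payload": {
  "deltas": [
    {"twist": [0,0,0],"travel": [0,0,30],"claw": 0.6},
    {"twist": [0,0,0],"travel": [0,0,30],"claw": 0.6},
    {"twist": [0,0,0],"travel": [0,0,30],"claw": 0.6},
    {"twist": [0,0,0],"travel": [0,0,15],"claw": 0.6},
    {"twist": [0,0,0],"travel": [0,0,6],"claw": 0.6},
    {"twist": [0,0,0],"travel": [0,0,0],"claw": 0.6},
    {"twist": [0,0,0],"travel": [0,0,0],"claw": 0},
    {"twist": [0,0,0],"travel": [0,0,0],"claw": -0.5},
    {"twist": [0,0,0],"travel": [0,0,0],"claw": -0.8},
    {"twist": [0,0,0],"travel": [0,0,0],"claw": -0.8},
    {"twist": [0,0,0],"travel": [0,0,0],"claw": -0.8},
    {"twist": [0,0,0],"travel": [0,0,0],"claw": -0.8}
  ],
  "force": 30
}}

```text
time_s: 9.88
tcp_pos: [444.9, -253.6, 12.0]
ee_rot: [-2.108, -2.329, 0.0]
ft_force: [-1.3, -0.1, 2.1]
finger_gap: 32.7
grip_force: 30.0
```

Call:
{"api": "send_rows", "payload": {
  "deltas": [
    {"twist": [0,0,0],"travel": [0,0,-25],"claw": -0.8},
    {"twist": [0,0,0],"travel": [0,0,-25],"claw": -0.8},
    {"twist": [0,0,0],"travel": [30.3,0,0],"claw": -0.8},
    {"twist": [0,0,0],"travel": [30.3,0,0],"claw": -0.8},
    {"twist": [0,0,0],"travel": [30.3,0,0],"claw": -0.8},
    {"twist": [0,0,0],"travel": [30.3,0,0],"claw": -0.8},
    {"twist": [0,0,0],"travel": [30.3,0,0],"claw": -0.8},
    {"twist": [0,0,0],"travel": [0,27.9,0],"claw": -0.8},
    {"twist": [0,0,0],"travel": [0,27.9,0],"claw": -0.8},
    {"twist": [0,0,0],"travel": [0,27.9,0],"claw": -0.8},
    {"twist": [0,0,0],"travel": [0,27.9,0],"claw": -0.8},
    {"twist": [0,0,0],"travel": [0,27.9,0],"claw": -0.8},
    {"twist": [0,0,0],"travel": [0,27.9,0],"claw": -0.8},
    {"twist": [0,0,0],"travel": [0,0,0],"claw": -0.8},
    {"twist": [0,0,0],"travel": [0,0,20],"claw": -0.8},
    {"twist": [0,0,0],"travel": [0,0,15],"claw": -0.8},
    {"twist": [0,0,0],"travel": [0,0,7],"claw": -0.8},
    {"twist": [0,0,0],"travel": [0,0,3],"claw": -0.8},
    {"twist": [0,0,0],"travel": [0,0,0],"claw": -0.8}
  ]
}}

```text
time_s: 12.25
tcp_pos: [596.5, -86.3, 17.1]
ee_rot: [2.108, 2.329, 0.0]
ft_force: [0.8, -0.2, -2.4]
finger_gap: 32.9
grip_force: 30.0
```

Call:
{"api": "send_rows", "payload": {
  "deltas": [
    {"twist": [0,0,0],"travel": [0,0,0.7],"claw": -0.8},
    {"twist": [0,0,0],"travel": [0,0,0],"claw": -0.2},
    {"twist": [0,0,0],"travel": [0,0,0],"claw": 0},
    {"twist": [0,0,0],"travel": [0,0,0],"claw": 0},
    {"twist": [0,0,0],"travel": [0,0,-10],"claw": 0},
    {"twist": [0,0,0],"travel": [0,0,-30],"claw": 0},
    {"twist": [0,0,0],"travel": [0,0,-40],"claw": 0.5},
    {"twist": [0,0,0],"travel": [0,0,-40],"claw": 0.5},
    {"twist": [0,0,0],"travel": [0,0,-40],"claw": 0.5},
    {"twist": [0,0,0],"travel": [0,0,-40],"claw": 0.5},
    {"twist": [0,0,0],"travel": [34,-9,0],"claw": 0.5},
    {"twist": [0,0,0],"travel": [34,-9,0],"claw": 0.5},
    {"twist": [0,0,0],"travel": [34,-9,0],"claw": 0.5},
    {"twist": [0,0,0],"travel": [34,-9,0],"claw": 0.5},
    {"twist": [0,0,0],"travel": [34,-9,0],"claw": 0.5},
    {"twist": [0,0,0],"travel": [34,-9,0],"claw": 0.5},
    {"twist": [0,0,0],"travel": [0,0,0],"claw": 0.5}
  ]
}}

```text
time_s: 14.38
tcp_pos: [521.8, 113.0, 217.2]
ee_rot: [2.105, 2.331, 0.001]
ft_force: [0.1, -0.4, -0.2]
finger_gap: 69.9
grip_force: 0.0
```

```bash
python3 - <<'E'
from plant import r
from h import *
import pickle
np.set_printoptions(precision=1,suppress=True)
s=wsnap(r,"w3");o=s["obs"];pickle.dump(s,open("w3.pkl","wb"))
print(o["time_s"],o["tcp_pos"],o["finger_gap"])
for n,P in(("brass",[431.1,256.1,28]),("steel",[498,351.4,28]),("red",[453.3,113.4,63]),("yel",[607.8,172.7,14])):print(n,wpix(s,P))
E
```

```text
14.375 [521.8 113.  217.2] 69.90078465592087
brass [241.7  53.8]
steel [321.7 -31.1]
red [244.8 208.1]
yel [412.2 156.4]
```

View pics/w3.png

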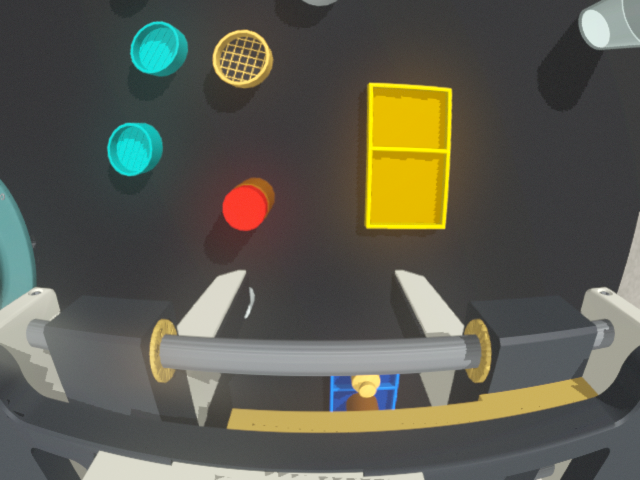

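The yellow tray rim has corners (369,83), (452,89), (445,228) and (366,227). The brass sieve with its open mesh is at (243,58) and the red cap at (246,208). The brass weight sits in the blue end bay at (366,384).

```bash
python3 - <<'E'
from h import *
import pickle
np.set_printoptions(precision=1,suppress=True)
s=pickle.load(open("w3.pkl","rb"));T=pickle.load(open("s0.pkl","rb"))["top"]
pt,h=blob(s,(18,120,110),(32,255,255),(409,156),100)
for z in(4,14):print(z,cv2.minAreaRect(np.array([wplane(s,x,z)[:2] for x in h],np.float32)))
q,g=blob(s,(8,60,90),(30,255,255),(243,58),38);print("bs",q,[wplane(s,q,z) for z in(16,28)],np.ptp(g,axis=0))
q,g=blob(s,(0,180,120),(5,255,255),(246,208),30);print("red",q,[wplane(s,q,z) for z in(57,63)])
E
```

```text
4 ((607.2901000976562, 171.11741638183594), (91.59555053710938, 154.0415496826172), 5.646512985229492)
14 ((604.8009643554688, 171.523681640625), (89.17558288574219, 149.97174072265625), 5.646477699279785)
bs [242.4  58.5] [array([429.6, 253.6,  16. ]), array([432.3, 251.4,  28. ])] [61 59]
red [244.5 207.7] [array([451.9, 112.4,  57. ]), array([453.1, 113.7,  63. ])]
```

Call:
{"api": "send_rows", "payload": {
  "deltas": [
    {"twist": [0,0,0],"travel": [30,-15.3,10],"claw": 0.5},
    {"twist": [0,0,0],"travel": [30,-15.3,10],"claw": 0.5},
    {"twist": [0,0,0],"travel": [30,-15.3,10],"claw": 0.5},
    {"twist": [0,0,0],"travel": [30,-15.3,10],"claw": 0.5},
    {"twist": [0,0,0],"travel": [30,-15.3,10],"claw": 0.5},
    {"twist": [0,0,0],"travel": [0,0,30],"claw": 0.5},
    {"twist": [0,0,0],"travel": [0,0,30],"claw": 0.5},
    {"twist": [0,0,0],"travel": [0,0,30],"claw": 0.5},
    {"twist": [0,0,0],"travel": [0,0,30],"claw": 0.5},
    {"twist": [0,0,0],"travel": [0,0,20],"claw": 0.5},
    {"twist": [0,0,0],"travel": [0,0,10],"claw": 0.5},
    {"twist": [0,0,0],"travel": [0,0,4.5],"claw": 0.5},
    {"twist": [0,0,0],"travel": [0,0,0],"claw": 0.5},
    {"twist": [0,0,0],"travel": [0,0,0],"claw": 0},
    {"twist": [0,0,0],"travel": [0,0,0],"claw": -0.2},
    {"twist": [0,0,0],"travel": [0,0,0],"claw": -0.2},
    {"twist": [0,0,0],"travel": [0,0,0],"claw": -0.2},
    {"twist": [0,0,0],"travel": [0,0,0],"claw": -0.2}
  ],
  "force": 20
}}

```text
time_s: 16.68
tcp_pos: [431.7, 253.3, 12.4]
ee_rot: [2.108, 2.329, 0.001]
ft_force: [-1.6, -0.8, 6.7]
finger_gap: 56.2
grip_force: 20.0
```

Call:
{"api": "send_rows", "payload": {
  "deltas": [
    {"twist": [0,0,0],"travel": [0,0,-20],"claw": -0.2},
    {"twist": [0,0,0],"travel": [0,0,-25],"claw": -0.2},
    {"twist": [0,0,0],"travel": [0,27.5,0],"claw": -0.2},
    {"twist": [0,0,0],"travel": [0,27.5,0],"claw": -0.2},
    {"twist": [0,0,0],"travel": [0,27.5,0],"claw": -0.2},
    {"twist": [0,0,0],"travel": [0,27.5,0],"claw": -0.2},
    {"twist": [0,0,0],"travel": [0,27.5,0],"claw": -0.2},
    {"twist": [0,0,0],"travel": [0,27.5,0],"claw": -0.2},
    {"twist": [0,0,0],"travel": [-26,0,0],"claw": -0.2},
    {"twist": [0,0,0],"travel": [-26,0,0],"claw": -0.2},
    {"twist": [0,0,0],"travel": [-26,0,0],"claw": -0.2},
    {"twist": [0,0,0],"travel": [-26,0,0],"claw": -0.2},
    {"twist": [0,0,0],"travel": [-26,0,0],"claw": -0.2},
    {"twist": [0,0,0],"travel": [0,0,0],"claw": -0.2},
    {"twist": [0,0,0],"travel": [0,0,20],"claw": -0.2},
    {"twist": [0,0,0],"travel": [0,0,12],"claw": -0.2},
    {"twist": [0,0,0],"travel": [0,0,6],"claw": -0.2},
    {"twist": [0,0,0],"travel": [0,0,2],"claw": -0.2},
    {"twist": [0,0,0],"travel": [0,0,0],"claw": -0.2}
  ]
}}

```text
time_s: 19.05
tcp_pos: [608.7, 140.3, 16.9]
ee_rot: [2.108, 2.329, 0.001]
ft_force: [0.2, -0.3, -0.6]
finger_gap: 56.4
grip_force: 20.0
```

Call:
{"api": "send_rows", "payload": {
  "deltas": [
    {"twist": [0,0,0],"travel": [0,0,0],"claw": 0.3},
    {"twist": [0,0,0],"travel": [0,0,0],"claw": 0.45},
    {"twist": [0,0,0],"travel": [0,0,0],"claw": 0.45},
    {"twist": [0,0,0],"travel": [0,0,-10],"claw": 0.45},
    {"twist": [0,0,0],"travel": [0,0,-30],"claw": 0.45},
    {"twist": [0,0,0],"travel": [0,0,-40],"claw": 0.8},
    {"twist": [0,0,0],"travel": [-1.9,-26.3,0],"claw": 0.8},
    {"twist": [0,0,0],"travel": [-1.9,-26.3,0],"claw": 0.8},
    {"twist": [0,0,0],"travel": [-1.9,-26.3,0],"claw": 0.8},
    {"twist": [0,0,0],"travel": [-1.9,-26.3,0],"claw": 0.8},
    {"twist": [0,0,0],"travel": [-1.9,-26.3,0],"claw": 0.8},
    {"twist": [0,0,0],"travel": [-1.9,-26.3,0],"claw": 0.8},
    {"twist": [0,0,0],"travel": [0,0,0],"claw": 0.8},
    {"twist": [0,0,0],"travel": [0,0,30],"claw": 0.8},
    {"twist": [0,0,0],"travel": [0,0,30],"claw": 0.8},
    {"twist": [0,0,0],"travel": [0,0,18.5],"claw": 0.8},
    {"twist": [0,0,0],"travel": [0,0,0],"claw": 0.2},
    {"twist": [0,0,0],"travel": [0,0,0],"claw": -0.3},
    {"twist": [0,0,0],"travel": [0,0,0],"claw": -0.6},
    {"twist": [0,0,0],"travel": [0,0,0],"claw": -0.6}
  ]
}}

```text
time_s: 21.55
tcp_pos: [453.0, 113.2, 18.9]
ee_rot: [2.108, 2.329, 0.001]
ft_force: [0.3, -0.3, -0.0]
finger_gap: 48.3
grip_force: 0.0
```

Call:
{"api": "send_rows", "payload": {
  "deltas": [
    {"twist": [0,0,0],"travel": [0,0,0],"claw": -0.6},
    {"twist": [0,0,0],"travel": [0,0,0],"claw": -0.6}
  ]
}}

```text
time_s: 21.8
tcp_pos: [452.9, 113.2, 18.7]
ee_rot: [2.108, 2.329, 0.001]
ft_force: [-0.5, 0.1, 4.4]
finger_gap: 41.3
grip_force: 20.0
```

Call:
{"api": "send_rows", "payload": {
  "deltas": [
    {"twist": [0,0,0],"travel": [0,0,-25],"claw": -0.6},
    {"twist": [0,0,0],"travel": [0,0,-25],"claw": -0.6},
    {"twist": [0,0,0],"travel": [27.7,0,0],"claw": -0.6},
    {"twist": [0,0,0],"travel": [27.7,0,0],"claw": -0.6},
    {"twist": [0,0,0],"travel": [27.7,0,0],"claw": -0.6},
    {"twist": [0,0,0],"travel": [0,26.3,0],"claw": -0.6},
    {"twist": [0,0,0],"travel": [0,26.3,0],"claw": -0.6},
    {"twist": [0,0,0],"travel": [0,26.3,0],"claw": -0.6},
    {"twist": [0,0,0],"travel": [0,26.3,0],"claw": -0.6},
    {"twist": [0,0,0],"travel": [0,26.3,0],"claw": -0.6},
    {"twist": [0,0,0],"travel": [0,26.3,0],"claw": -0.6},
    {"twist": [0,0,0],"travel": [0,0,0],"claw": -0.6},
    {"twist": [0,0,0],"travel": [0,0,20],"claw": -0.6},
    {"twist": [0,0,0],"travel": [0,0,15],"claw": -0.6},
    {"twist": [0,0,0],"travel": [0,0,8],"claw": -0.6},
    {"twist": [0,0,0],"travel": [0,0,2],"claw": -0.6},
    {"twist": [0,0,0],"travel": [0,0,0],"claw": -0.6}
  ]
}}

```text
time_s: 23.92
tcp_pos: [601.4, 211.5, 23.4]
ee_rot: [2.108, 2.329, 0.0]
ft_force: [-1.2, -0.3, -0.9]
finger_gap: 41.5
grip_force: 20.0
```

Call:
{"api": "send_rows", "payload": {
  "deltas": [
    {"twist": [0,0,0],"travel": [0,0,0.5],"claw": -0.6},
    {"twist": [0,0,0],"travel": [0,0,0],"claw": 0.1},
    {"twist": [0,0,0],"travel": [0,0,0],"claw": 0.3},
    {"twist": [0,0,0],"travel": [0,0,0],"claw": 0.4},
    {"twist": [0,0,0],"travel": [0,0,-10],"claw": 0.4},
    {"twist": [0,0,0],"travel": [0,0,-30],"claw": 0.4},
    {"twist": [0,0,0],"travel": [0,0,-40],"claw": 0.6},
    {"twist": [0,0,0],"travel": [0,0,-40],"claw": 0.6},
    {"twist": [0,0,0],"travel": [24,-17.7,0],"claw": 0.6},
    {"twist": [0,0,0],"travel": [24,-17.7,0],"claw": 0.6},
    {"twist": [0,0,0],"travel": [24,-17.7,0],"claw": 0.6},
    {"twist": [0,0,0],"travel": [24,-17.7,0],"claw": 0.6},
    {"twist": [0,0,0],"travel": [24,-17.7,0],"claw": 0.6},
    {"twist": [0,0,0],"travel": [0,0,0],"claw": 0.6}
  ]
}}

```text
time_s: 25.68
tcp_pos: [500.6, 323.2, 143.7]
ee_rot: [2.106, 2.331, 0.001]
ft_force: [-0.2, -0.0, 0.0]
finger_gap: 74.4
grip_force: 0.0
```

```bash
python3 - <<'E'
from plant import r
from h import *
np.set_printoptions(precision=1,suppress=True)
s=wsnap(r,"w4");o=s["obs"]
print(o["time_s"],o["tcp_pos"],o["finger_gap"],wpix(s,[498,350,28]))
c=tuple(int(v) for v in wpix(s,[498,350,16]))
q,g=blob(s,(0,0,110),(179,70,255),c,62);print(c,q,[wplane(s,q,z) for z in(16,28)],np.ptp(g,axis=0))
E
```

```text
25.675 [500.6 323.2 143.7] 74.35516635954319 [321.8 193.1]
(321, 190) [319.3 193.3] [array([496.3, 347.6,  16. ]), array([496.1, 349.6,  28. ])] [73 74]
```

View pics/w4.png

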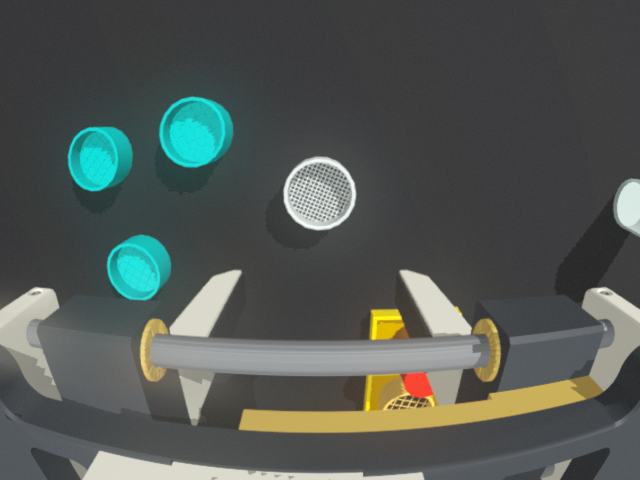

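The steel sieve (fine mesh, silver) is centred at (319,193), which is about (496.5, 349). The red jar (416,385) and brass sieve (408,402) are in the yellow tray.

Call:
{"api": "send_rows", "payload": {
  "deltas": [
    {"twist": [0,0,0],"travel": [26.3,-1.5,0],"claw": 0.6},
    {"twist": [0,0,0],"travel": [0,0,30],"claw": 0.6},
    {"twist": [0,0,0],"travel": [0,0,30],"claw": 0.6},
    {"twist": [0,0,0],"travel": [0,0,30],"claw": 0.6},
    {"twist": [0,0,0],"travel": [0,0,25],"claw": 0.6},
    {"twist": [0,0,0],"travel": [0,0,12],"claw": 0.6},
    {"twist": [0,0,0],"travel": [0,0,4.5],"claw": 0.6},
    {"twist": [0,0,0],"travel": [0,0,0],"claw": 0.6},
    {"twist": [0,0,0],"travel": [0,0,0],"claw": 0},
    {"twist": [0,0,0],"travel": [0,0,0],"claw": -0.2},
    {"twist": [0,0,0],"travel": [0,0,0],"claw": -0.2},
    {"twist": [0,0,0],"travel": [0,0,0],"claw": -0.2},
    {"twist": [0,0,0],"travel": [0,0,0],"claw": -0.2}
  ],
  "force": 20
}}

```text
time_s: 27.35
tcp_pos: [497.5, 348.3, 11.8]
ee_rot: [2.108, 2.329, 0.001]
ft_force: [-1.0, -0.9, 5.6]
finger_gap: 54.8
grip_force: 19.9
```

Call:
{"api": "send_rows", "payload": {
  "deltas": [
    {"twist": [0,0,0],"travel": [0,0,-20],"claw": -0.2},
    {"twist": [0,0,0],"travel": [0,0,-35],"claw": -0.2},
    {"twist": [0,0,0],"travel": [0,0,-35],"claw": -0.2},
    {"twist": [0,0,0],"travel": [0,0,-30],"claw": -0.2},
    {"twist": [0,0,0],"travel": [-25,2,0],"claw": -0.2},
    {"twist": [0,0,0],"travel": [-36,4,0],"claw": -0.2},
    {"twist": [0,0,0],"travel": [-39,4,0],"claw": -0.2},
    {"twist": [0,0,0],"travel": [-39,4,0],"claw": -0.2},
    {"twist": [0,0,0],"travel": [-39,4,0],"claw": -0.2},
    {"twist": [0,0,0],"travel": [-39,4,0],"claw": -0.2},
    {"twist": [0,0,0],"travel": [-39,4,0],"claw": -0.2},
    {"twist": [0,0,0],"travel": [-39,4,0],"claw": -0.2},
    {"twist": [0,0,0],"travel": [-39,4,0],"claw": -0.2},
    {"twist": [0,0,0],"travel": [-39,4,0],"claw": -0.2},
    {"twist": [0,0,0],"travel": [-39,4,0],"claw": -0.2},
    {"twist": [0,0,0],"travel": [-39,4,0],"claw": -0.2},
    {"twist": [0,0,0],"travel": [-39,4,0],"claw": -0.2},
    {"twist": [0,0,0],"travel": [-36,4,0],"claw": -0.2},
    {"twist": [0,0,0],"travel": [-31,2,0],"claw": -0.2},
    {"twist": [0,0,0],"travel": [-17,0,0],"claw": -0.2}
  ]
}}

```text
time_s: 29.85
tcp_pos: [610.1, -218.8, 132.1]
ee_rot: [2.109, 2.328, 0.0]
ft_force: [0.0, 1.0, -0.9]
finger_gap: 55.5
grip_force: 19.9
```

Call:
{"api": "send_rows", "payload": {
  "deltas": [
    {"twist": [0,0,0],"travel": [0,0,0],"claw": -0.2},
    {"twist": [0,0,0],"travel": [0,0,0],"claw": -0.2}
  ]
}}

```text
time_s: 30.1
tcp_pos: [610.0, -216.6, 131.5]
ee_rot: [-2.108, -2.33, -0.0]
ft_force: [0.4, 0.6, -1.1]
finger_gap: 55.2
grip_force: 19.9
```

```bash
python3 - <<'E'
from plant import r
from h import *
s=wsnap(r,"w5");o=s["obs"];print(o["time_s"],o["tcp_pos"],o["finger_gap"])
E
```

```text
30.1 [ 609.9616476  -216.60390268  131.50159927] 55.222553508463264
```

View pics/w5.png

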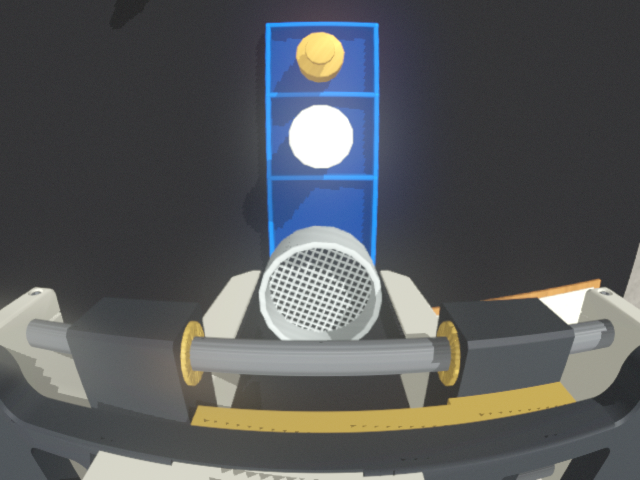

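The steel sieve is held level above the wide bay. The jar (321,136) and the weight (320,57) stand centred in their bays. I lower the sieve.

Call:
{"api": "send_rows", "payload": {
  "deltas": [
    {"twist": [0,0,0],"travel": [-1,0,30],"claw": -0.2},
    {"twist": [0,0,0],"travel": [0,0,30],"claw": -0.2},
    {"twist": [0,0,0],"travel": [0,0,25],"claw": -0.2},
    {"twist": [0,0,0],"travel": [0,0,15],"claw": -0.2},
    {"twist": [0,0,0],"travel": [0,0,9],"claw": -0.2},
    {"twist": [0,0,0],"travel": [0,0,4],"claw": -0.2},
    {"twist": [0,0,0],"travel": [0,0,1.5],"claw": -0.2},
    {"twist": [0,0,0],"travel": [0,0,0],"claw": -0.2}
  ]
}}

```text
time_s: 31.15
tcp_pos: [610.3, -218.6, 17.2]
ee_rot: [2.108, 2.329, 0.0]
ft_force: [0.3, -0.3, -0.7]
finger_gap: 55.2
grip_force: 19.9
```

Call:
{"api": "send_rows", "payload": {
  "deltas": [
    {"twist": [0,0,0],"travel": [0,0,0.8],"claw": -0.2},
    {"twist": [0,0,0],"travel": [0,0,0],"claw": 0.3},
    {"twist": [0,0,0],"travel": [0,0,0],"claw": 0.45},
    {"twist": [0,0,0],"travel": [0,0,0],"claw": 0.45},
    {"twist": [0,0,0],"travel": [0,0,-10],"claw": 0.45},
    {"twist": [0,0,0],"travel": [0,0,-30],"claw": 0.45},
    {"twist": [0,0,0],"travel": [0,0,-40],"claw": 0.45},
    {"twist": [0,0,0],"travel": [0,0,-40],"claw": 0.45},
    {"twist": [0,0,0],"travel": [0,0,-40],"claw": 0.45},
    {"twist": [0,0,0],"travel": [0,0,-40],"claw": 0.45},
    {"twist": [0,0,0],"travel": [-35,-5,0],"claw": 0.45},
    {"twist": [0,0,0],"travel": [-35,-5,0],"claw": 0.45},
    {"twist": [0,0,0],"travel": [-35,-5,0],"claw": 0.45},
    {"twist": [0,0,0],"travel": [-35,-5,0],"claw": 0.45},
    {"twist": [0,0,0],"travel": [-35,-5,0],"claw": 0.45},
    {"twist": [0,0,0],"travel": [-35,-5,0],"claw": 0.45},
    {"twist": [0,0,0],"travel": [-35,-5,0],"claw": 0.45},
    {"twist": [0,0,0],"travel": [-35,-5,0],"claw": 0.45},
    {"twist": [0,0,0],"travel": [0,0,0],"claw": 0.45}
  ]
}}

```text
time_s: 33.52
tcp_pos: [597.4, -503.1, 215.9]
ee_rot: [-2.111, -2.327, 0.0]
ft_force: [-0.4, -0.3, 0.5]
finger_gap: 67.7
grip_force: 0.0
```

```bash
python3 - <<'E'
from plant import r
from h import *
import pickle
t=r.snapshot("top");s=r.snapshot("scene");pickle.dump((t,s),open("e.pkl","wb"))
a=cv2.resize(t["image"][150:290,190:510],None,fx=2.3,fy=2.3,interpolation=cv2.INTER_CUBIC)
b=cv2.resize(s["image"][170:380,160:460],None,fx=1.3,fy=1.3)
o=np.zeros((a.shape[0]+b.shape[0],max(a.shape[1],b.shape[1]),3),np.uint8);o[:a.shape[0],:a.shape[1]]=a;o[a.shape[0]:,:b.shape[1]]=b
cv2.imwrite("pics/end.png",o[:,:,::-1]);print(o.shape)
E
```

```text
(595, 736, 3)
```

View pics/end.png

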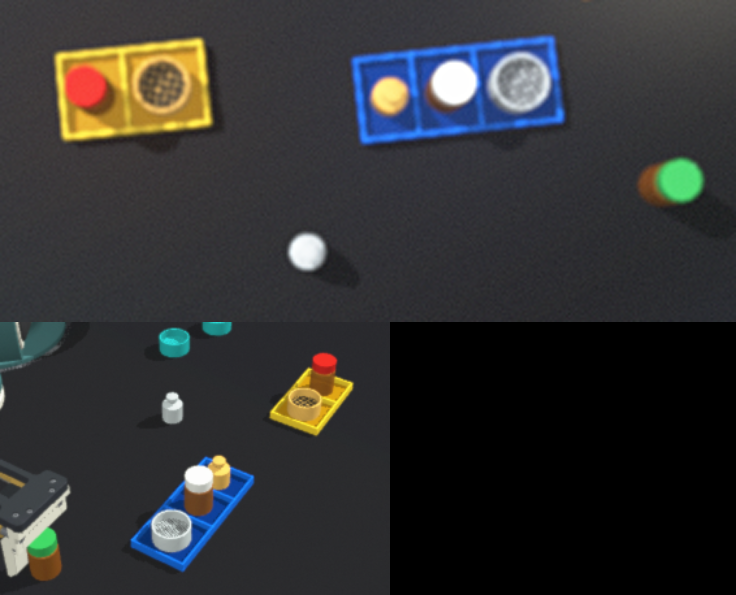

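All five things stand in their bays; in the crop the steel sieve is at (520,82), the white cap at (454,82), the brass weight at (390,96), the red cap at (86,88) and the brass sieve at (161,85). I do one numeric check before handing in.

```bash
python3 - <<'E'
from plant import r
from h import *
import pickle
np.set_printoptions(precision=1,suppress=True)
T,S=pickle.load(open("e.pkl","rb"))
W=([0,0,110],[179,70,255])
px=lambda x,y:(int(190+x/2.3),int(150+y/2.3))
ok=True
for n,c,p,a,z,g in(("ss",W,px(520,82),18,18,(610.3,-217.5)),("wj",([0,0,170],[179,60,255]),px(454,82),13,67,(602.7,-145.8)),
 ("bw",([12,60,110],[30,255,255]),px(390,96),10,26,(596.5,-86.2)),("rj",([0,180,120],[5,255,255]),px(86,88),14,67,(601.6,211.6)),
 ("sw",W,px(307,252),13,21,(441.9,-2.6)),("gj",([45,120,80],[75,255,255]),px(680,181),14,63,(508,-361.5))):
    q,_=blob(T,*c,p,a);e=plane(T,q,z)[:2]-g;print(n,e);ok&=np.hypot(*e)<8
print(ok)
if ok: print(r.close_job())
E
```

```text
ss [ 1.1 -0.8]
wj [0.6 2. ]
bw [0.9 0.4]
rj [-1.  -1.2]
sw [0.4 0.4]
gj [-0.1 -0.1]
True
the job is handed in; nothing more can be done
None
```

Both kits are made up and handed in at about 34 s. The steel sieve, white jar, brass weight and red jar measured within about 2 mm of their bay centres; I checked the brass sieve only by eye. The green jar and steel weight measured less than 1 mm from their starts, and the hand-in returned no verdict.

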